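# Overhang a tile for edge glazing

### The job

Get the stoneware tile ready for glazing its end: push it along the ply ledge until its short end sticks out about 4 cm past the ledge, on the side where the drip tray stands, with its long side lying flush against the wooden strip along the back of the ledge. Only push it: it must never be lifted or tipped and stays flat on the ledge. Leave the tray, the brush cup, the jar and the little clay figure where they stand.

Things in the scene. Friction and masses are not known exactly. Their poses are not given: they have to be found in the camera images.
- board: The ledge, fixed: stacked plywood boards, 180 (x) by 400 mm (y), top face 50 mm above the table. Origin: centre of its underside; x points across it to the back, away from the robot, y along it, z up. A dark strip, 18 mm wide, 14 mm high, stands on top along the whole back edge, its front face at x = +72 mm. Open ends at y = +200 and -200 mm
- tile: The tile: flat grey-brown stoneware, 100 (its x) by 140 (its y) by 8 mm thick, with a faint inlaid ring in the middle, 0.18 to 0.37 kg, loose. It lies flat on the ledge, roughly along it, 1 to 4 cm in front of the strip. Origin at the centre of its underside; z up; x and y start about parallel to those of the ledge
- tray: The drip tray: shallow open white plastic tray, 130 mm (x) by 150 mm (y) by 22 mm high, loose, on the table off one end of the ledge (either end). Its origin, the centre of its underside, is about 290 mm from the ledge's middle. Leave it in place
- cup: Brush cup: pink round pot, 76 mm wide and 85 mm high, with brushes standing out to 170 mm high, loose, on the table off the ledge's other end, about 290 mm from the ledge's middle. Origin at the centre of its underside. Leave it in place
- jar: Glass jar with white cap, 60 mm wide, 75 mm high, loose, on the table behind the ledge. Origin at the centre of its underside. Leave it in place
- figure: Small round clay bear, 50 mm wide, 49 mm high, loose, on the table between robot and ledge. Origin at the centre of its underside. Leave it in place
Mind the look-alikes: they are no part of the job. What is shaped like the tile but red, turquoise or yellow is not meant.

How it is judged:
By the outcome, as a careful person would: the job done as asked, in the order asked, and still so for the second after the job is handed in, with the robot touching nothing.
It also fails if it takes over 64 s, if anything falls off the work surface, if the arm or the gripper's body presses on something with over 40 N, if the wrist force passes 120 N, or if a joint passes its speed limit or range.

### The arm

A 6-joint arm with a two-finger parallel gripper is mounted at the origin on the work surface. World frame = base frame: x ahead of the robot, y to its left, z up, the work surface at z = 0. Lengths are in m, angles in rad, forces in N, time in s.
With the tool pointing down it reaches from about 0.25 to 0.775 m from the base axis. Payload 8.9 kg.
Tool frame: the origin (TCP) lies on the centre line of the jaws, within the pads' length; the fingertips stand 19 mm ahead of it and the grasp point (between the pads) is the TCP; z points along the fingers, y is the line along which they close (so a half turn about z gives the same grasp; the last joint's range is limited). The gripper opens to 85 mm and grips with 20 to 120 N. Pads are 22 mm wide; open, the fingers measure 114 mm over their backs; the gripper's body (76 mm by 85 mm) begins 54 mm behind the grasp point. The pads swing forward as they close: fully open they stand 13 mm farther back than shut.
Start: joints at [1.074, 0.291, -0.153, 1.127, 0, 1.431], TCP at [0.184, 0.492, 0.25] pointing down, gripper open.
Joint ranges: [-2.52, 2.52], [-0.91, 1.74], [-1.3, 1.37], [-1.96, 2.02], [-1.52, 1.47], [-3.14, 3.14]. Speed limits (rad/s): [2.22, 2.22, 2.79, 3.14, 3.14, 3.14].

### API

Orientations are given as a unit quaternion [x, y, z, w].
In Python, from bench import get_obs, vision, ticket gives the robot as it stands.
- The arm moves only by the shell command python3 -m crank 'ROWS' [FORCE]. ROWS is text: rows parted by semicolons, each of 5 numbers parted by spaces: the shift along the tool's x, y, z in m, then the turn about the tool's z in rad, then the finger opening in m, from 0 to 0.0854. In form: x y z roll fingers; .... A call has 1 to 5 rows; each row shifts and turns the commanded pose from where the row before left it, along the tool's axes as they then stand; what a row does not reach is not made up. A row lasts 1/8 s, in which the tool goes at most 62.5 mm and 10.7 degrees, less where a joint would pass 70% of its speed; a pose out of reach is approached as far as the arm can. A call with a gripper value outside its range is refused whole. The fingers move at their own pace and stop on an object; FORCE is the grip in N (left out, the last holds). Time passes only in rows, so rows that do not move let the fingers close. It gives the time, the measured TCP pose, the force, the opening and the grip force at its end, in the units of the state.
- get_obs(): the state, without advancing time (a new reading comes with each control period).
- vision.camera(name): name is "scene" or "top" or "wrist"; returns a dict with "image" (400x640x3 uint8, red, green, blue), "intrinsics" (3x3 intrinsics, pixels), "world_from_camera" (4x4, takes a point from camera to world coordinates); the wrist camera has in their place "hand_eye" (4x4, takes a point from camera to tool coordinates, whose origin is the TCP and whose axes are the flange's). Camera axes: x right, y up, looking along -z (the intrinsics and any distortion apply to the point x, -y, -z); pixel columns grow to the right and rows downward; lengths in m; the calibration is good to about 2 mm. A picture is of the moment at which its call begins: read the wrist's pose just before it. There is no depth.
- ticket.hand_in(): hands the job in; it is judged then, once.
The state is a dict: "time_s": time; "joint_positions": joint angles; "qvel": joint speeds; "joint_efforts": joint torques, N m; "position": TCP position; "tcp_rot": TCP orientation; "wrist_force": force on the tool from outside, world axes, zero at the start; "torque": the same for the moment, N m; "opening": opening from 0.0 (shut) to 1.0 (fully open); "grasp_force": force on a finger pad.
Only numpy, scipy, OpenCV 4.12 (cv2) and the standard library are available. Lean on these libraries where they do the work, as an engineer would, in place of code of your own. Each camera call takes 0.05 s, during which the arm holds its last target. There are 200 camera calls.

## Working session

There is one attempt and no reset: what is moved stays moved. The work goes in short steps, Python scripts to look and compute and a shell command to move; the robot and the scene stay as the last step left them, time stands still between calls to the robot, and variables do not carry over. Pictures are saved under pics/ and viewed, at most 10 in all, crops included, and the job is handed in when it is done.

```bash
mkdir -p pics; ls; python3 - <<'E'
from bench import get_obs, vision
import cv2,numpy as np
o=get_obs();print(o)
for n in("top","scene"):
    c=vision.camera(n);cv2.imwrite(f"pics/{n}0.png",c["image"][:,:,::-1]);print(n,c["intrinsics"],c["world_from_camera"],c.keys())
E
```

```text
pics
{'time_s': 0.0, 'joint_positions': array([ 1.07373754e+00,  2.91276567e-01, -1.54134688e-01,  1.12670273e+00,
        6.88614082e-06,  1.43149785e+00]), 'qvel': array([-1.84706546e-03, -1.17657234e-03,  2.58371552e-03, -5.02192588e-07,
        3.47929357e-05,  6.97065233e-04]), 'joint_efforts': array([-2.26933764e-03, -5.37144756e+01,  3.31366324e+01,  1.60800858e-02,
       -3.81652499e-04,  2.26534320e-05]), 'position': array([0.18363473, 0.49138882, 0.2497311 ]), 'tcp_rot': array([ 1.77927672e-01,  9.84043347e-01, -6.24683474e-04, -2.09376536e-04]), 'wrist_force': array([ 0.36343195,  1.00565437, -0.06156029]), 'torque': array([0.05781445, 0.02236174, 0.03604016]), 'grasp_force': 0.0, 'opening': 1.0016080726666634}
top [[416.51901179   0.         322.27420114]
 [  0.         416.51901179 200.04461932]
 [  0.           0.           1.        ]] [[-0.01195133  0.99888458 -0.04568101  0.47503589]
 [-0.99973804 -0.01104477  0.02004671  0.03906873]
 [ 0.01951982  0.04590863  0.99875491  1.03052298]
 [ 0.          0.          0.          1.        ]] dict_keys(['image', 'intrinsics', 'world_from_camera'])
scene [[443.56708248   0.         322.57566746]
 [  0.         443.56708248 196.56678047]
 [  0.           0.           1.        ]] [[-0.52295669 -0.57776537  0.62666057  1.26534795]
 [ 0.85234868 -0.35081585  0.38785302  0.46871442]
 [-0.00424558  0.73696364  0.67591905  0.84240723]
 [ 0.          0.          0.          1.        ]] dict_keys(['image', 'intrinsics', 'world_from_camera'])
```

View pics/top0.png

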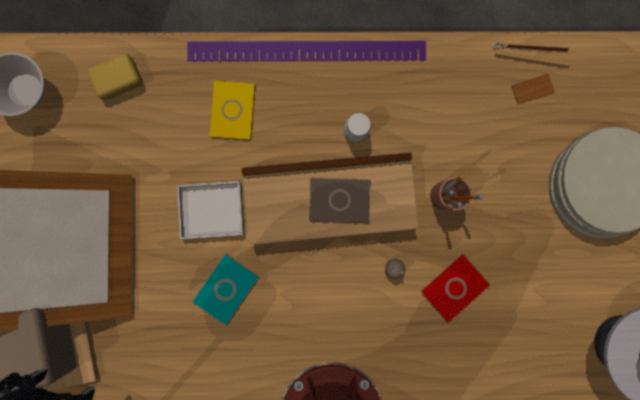

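View pics/scene0.png

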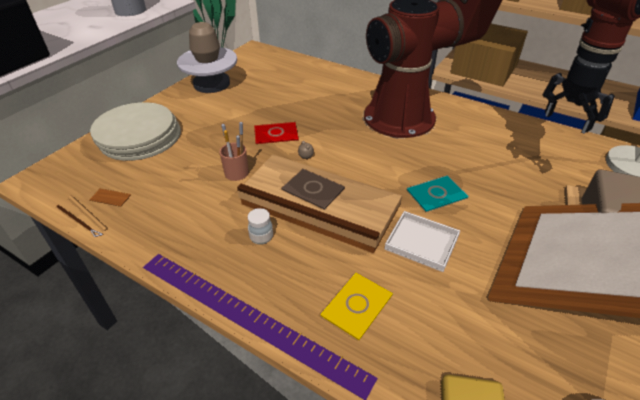

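The top view shows the brown tile at about (340,201) on the ledge. The dark strip runs along row ~165 and the tray is off the left (+y) end at (211,211). The red, turquoise and yellow tiles are decoys. Next I measure.

```bash
cat > h.py <<'E'
import cv2,numpy as np
from bench import get_obs, vision
from scipy.spatial.transform import Rotation as R
def snap(n,name=None):
    o=get_obs();c=vision.camera(n)
    if n=="wrist":
        T=np.eye(4);T[:3,:3]=R.from_quat(o["tcp_rot"]).as_matrix();T[:3,3]=o["position"]
        c["world_from_camera"]=T@c["hand_eye"]
    if name: cv2.imwrite(f"pics/{name}.png",c["image"][:,:,::-1])
    return c
def ray(c,px,z):
    px=np.atleast_2d(np.float64(px));p=cv2.undistortPoints(px.reshape(-1,1,2),c["intrinsics"],c.get("distortion"))[:,0]
    T=c["world_from_camera"];d=np.c_[p[:,0],-p[:,1],-np.ones(len(p))]@T[:3,:3].T
    o=T[:3,3];return (o+d*((z-o[2])/d[:,2])[:,None])[:,:2]
def big(m):
    cs,_=cv2.findContours(m.astype(np.uint8),cv2.RETR_EXTERNAL,cv2.CHAIN_APPROX_NONE);return max(cs,key=cv2.contourArea)
E
python3 - <<'E'
from h import *
c=snap("top");im=c["image"];hsv=cv2.cvtColor(im,cv2.COLOR_RGB2HSV)
for n,p in dict(tile=(320,190),tile2=(355,215),strip=(330,162),strip2=(250,170),ledge=(280,200),front=(330,243)).items(): print(n,im[p[1],p[0]],hsv[p[1],p[0]])
for col in(270,330,390): print(col,im[148:175,col].sum(1)//3)
E
```

```text
tile [71 58 50] [11 75 71]
tile2 [70 58 49] [13 76 70]
strip [63 36 17] [ 12 186  63]
strip2 [61 33 14] [ 12 196  61]
ledge [149 113  78] [ 15 122 149]
front [68 49 30] [ 15 143  68]
270 [ 93  94  96 101 100 106 108 104 105 102  95  87  86  83  82  80  73  53
  40  38  37  40  38  35  35  51  65]
330 [ 99 102 106 107 104  95  90  86  84  84  84  66  49  39  38  39  37  34
  32  39  55  65  75  97 113 114 115]
390 [ 97  93  95  97  95  83  58  42  35  32  31  32  35  36  49  65  73  80
  99 115 118 116 117 116 113 115 115]
```

```bash
python3 - <<'E'
from h import *
c=snap("top");im=c["image"].astype(int);hsv=cv2.cvtColor(c["image"],cv2.COLOR_RGB2HSV)
m=np.zeros((400,640),bool);m[140:185,225:430]=True
s=m&(im.mean(2)<48)&(hsv[...,1]>140);k=big(s)
r=cv2.minAreaRect(k);b=cv2.boxPoints(r);print("strip px",r,b.tolist())
kk=k[:,0];edge=[]
for col in range(255,405,5): edge.append((col+.0,kk[kk[:,0]==col][:,1].max()+.5))
e=ray(c,edge,.05);f=np.polyfit(e[:,1],e[:,0],1);print("front face x=a*y+b",f,np.std(e[:,0]-np.polyval(f,e[:,1])))
print("strip box on z=.064",ray(c,b,.064))
m[:]=0;m[170:235,295:385]=1
t=m&(im.mean(2)<90)&(hsv[...,1]<100);t=cv2.morphologyEx(t.astype(np.uint8),cv2.MORPH_CLOSE,np.ones((9,9)));r=cv2.minAreaRect(big(t));b=cv2.boxPoints(r);w=ray(c,b,.058);print("tile",r,w,w.mean(0))
print([np.linalg.norm(w[i]-w[i-1]) for i in range(4)],[np.degrees(np.arctan2(*(w[i]-w[i-1]))) for i in range(4)])
print("others",ray(c,[(395,268)],.03),ray(c,[(358,127)],.075),ray(c,[(452,195)],.085),ray(c,[(211,211)],.01))
E
```

```text
strip px ((326.7920227050781, 163.3372802734375), (9.09267807006836, 168.85581970214844), 84.50768280029297) [[242.3165740966797, 166.89259338378906], [410.3971862792969, 150.7310333251953], [411.2674560546875, 159.78196716308594], [243.18685913085938, 175.9435272216797]]
front face x=a*y+b [-0.0813638   0.59748062] 0.0007209844036023085
strip box on z=.064 [[ 0.5983899   0.20452533]
 [ 0.63275211 -0.18846426]
 [ 0.6113875  -0.19004912]
 [ 0.57726456  0.20257966]]
tile ((339.5, 200.0), (42.0, 59.0), 90.0) [[ 0.56916754  0.04770727]
 [ 0.56777339 -0.09078778]
 [ 0.46927758 -0.08910165]
 [ 0.47093718  0.04874868]] [ 0.51928892 -0.02085837]
[np.float64(0.0982358811275187), np.float64(0.13850207007920093), np.float64(0.09851024273566117), np.float64(0.13786031254299644)] [np.float64(90.60740949707183), np.float64(-179.42325915716927), np.float64(-89.01925592868442), np.float64(0.6897557182093357)]
others [[ 0.35593682 -0.15328925]] [[ 0.68741796 -0.06501491]] [[ 0.52655365 -0.27691064]] [[0.49798188 0.29017116]]
```

```bash
python3 -m crank '0 0 0 0.18 0.05; 0 0 0 0.18 0.05; 0 0 0 0.18 0.05; 0 0 0 0.18 0.05; 0 0 0 0.18 0.05' 30; python3 -m crank '0 0 0 0.18 0.05; 0 0 0 0.05 0.05; 0 0 0 0 0.05'; cat > w.py <<'E'
from h import *
import sys
o=get_obs();M=R.from_quat(o["tcp_rot"]).as_matrix();a=.084
O=np.array([.525,0]);L=np.array([[np.cos(a),np.sin(a)],[-np.sin(a),np.cos(a)]])
l=L@(o["position"][:2]-O)
print("t",o["time_s"],"pos",o["position"].round(4),"ledge",l.round(4),"tooly deg",np.degrees(np.arctan2(M[1,1],M[0,1])).round(2),"F",o["wrist_force"].round(1),"open",o["opening"])
E
python3 w.py
```

```text
time_s: 0.82
position: [0.1838, 0.4916, 0.2501]
tcp_rot: [0.591, 0.807, -0.0, 0.0]
wrist_force: [0.1, 0.9, 0.0]
opening: 0.581
grasp_force: 0.0
time_s: 1.2
position: [0.1838, 0.4917, 0.2502]
tcp_rot: [0.677, 0.736, -0.0, 0.0]
wrist_force: [0.2, 0.2, -0.0]
opening: 0.585
grasp_force: 0.0
t 1.2 pos [0.1838 0.4917 0.2502] ledge [-0.2987  0.5185] tooly deg 4.78 F [ 0.2  0.2 -0. ] open 0.5851437228542762
```

```bash
python3 -m crank '-0.05 0.0225 0 0 0.05; -0.05 0.0225 0 0 0.05; -0.05 0.0225 0 0 0.05; -0.05 0.0225 0 0 0.05; -0.05 0.0225 0 0 0.05' >/dev/null; python3 -m crank '-0.05 0.0225 0 0 0.05; -0.05 0.0225 0 0 0.05; -0.05 0.0225 0 0 0.05; -0.05 0.0225 0 0 0.05; -0.05 0.0225 0 0 0.05' >/dev/null;  python3 -m crank '-0.05 0.0225 0 0 0.05; -0.05 0.0225 0 0 0.05; -0.05 0.0225 0 0 0.05; 0 0 0 0 0.05; 0 0 0 0 0.05' >/dev/null; python3 w.py; python3 -c "
from h import *
c=snap('wrist','w1');print(c['hand_eye'],c['intrinsics'],[k for k in c])"
```

```text
t 3.075 pos [ 0.5288 -0.1316  0.2499] ledge [-0.0073 -0.1314] tooly deg 4.78 F [ 0.1  0.2 -0.1] open 0.5866209650537622
[[ 7.30285019e-04  9.52610876e-01  3.04190706e-01  7.71066377e-02]
 [ 9.99999323e-01 -9.71254792e-04  6.40859008e-04  1.36268611e-04]
 [ 9.05935942e-04  3.04190032e-01 -9.52610940e-01 -1.25255125e-01]
 [ 0.00000000e+00  0.00000000e+00  0.00000000e+00  1.00000000e+00]] [[299.57093892   0.         318.82045999]
 [  0.         299.57093892 195.99577373]
 [  0.           0.           1.        ]] ['image', 'intrinsics', 'hand_eye', 'world_from_camera']
```

View pics/w1.png

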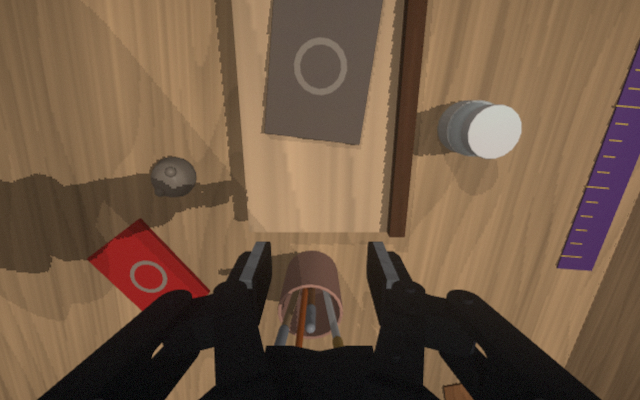

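The wrist view shows the tile's trailing corners at (263,132) and (359,144). The strip's front edge runs from (404,0) to (389,237), and the ledge's near end is at row ~233.

```bash
python3 -c "
from h import *
c=snap('wrist')
a=.084;L=np.array([[np.cos(a),np.sin(a)],[-np.sin(a),np.cos(a)]]);f=lambda p,z:((ray(c,p,z)-[.525,0])@L.T).round(4)
print('tile',f([(263,132),(359,144),(379,10),(273,10)],.058));print('strip',f([(404,10),(389,233)],.05));print('end',f([(255,232),(380,232),(245,215),(235,50)],.05))"
```

```text
tile [[-0.0657 -0.0852]
 [ 0.0348 -0.0975]
 [ 0.0482  0.0262]
 [-0.0502  0.0262]]
strip [[ 0.0734  0.0282]
 [ 0.0758 -0.2036]]
end [[-0.0831 -0.2025]
 [ 0.0651 -0.2023]
 [-0.0934 -0.181 ]
 [-0.0904 -0.0064]]
```

```bash
python3 -m crank '0 0 0.04 0 0.05; 0 0 0.05 0 0.05; 0 0 0.05 0 0.05; 0 0 0.02 0 0.05; 0 0 0.015 0 0.05'; python3 -m crank '0 0 0 0 0.05;0 0 0.002 0 0.05;0 0 0.002 0 0.05; 0 0 0 0 0.05'; python3 w.py;  python3 -m crank '0 0 0.002 0 0.05;0 0 0 0 0.05'; python3 w.py
```

```text
time_s: 3.8
position: [0.5288, -0.1307, 0.0747]
tcp_rot: [0.677, 0.736, -0.0, -0.0]
wrist_force: [-0.1, 0.2, -0.1]
opening: 0.586
grasp_force: 0.0
time_s: 4.3
position: [0.5294, -0.1319, 0.0717]
tcp_rot: [0.677, 0.736, 0.0, 0.0]
wrist_force: [-0.7, 0.1, -0.2]
opening: 0.585
grasp_force: 0.0
t 4.3 pos [ 0.5294 -0.1319  0.0717] ledge [-0.0066 -0.1318] tooly deg 4.75 F [-0.7  0.1 -0.2] open 0.5847350171946458
time_s: 4.55
position: [0.5292, -0.1317, 0.0692]
tcp_rot: [0.677, 0.736, -0.0, -0.0]
wrist_force: [-0.1, 0.5, -0.1]
opening: 0.584
grasp_force: 0.0
t 4.55 pos [ 0.5292 -0.1317  0.0692] ledge [-0.0069 -0.1316] tooly deg 4.75 F [-0.1  0.5 -0.1] open 0.584037019768462
```

```bash
python3 -m crank '0 0 0.0015 0 0.05;0 0 0 0 0.05'; python3 -m crank '0 0 0.0015 0 0.05;0 0 0 0 0.05'
```

```text
time_s: 4.8
position: [0.5292, -0.1317, 0.0677]
tcp_rot: [0.677, 0.736, -0.0, -0.0]
wrist_force: [-0.1, -1.0, 0.3]
opening: 0.585
grasp_force: 0.0
time_s: 5.05
position: [0.5291, -0.1317, 0.0662]
tcp_rot: [0.677, 0.736, -0.0, -0.0]
wrist_force: [0.6, -0.1, 0.6]
opening: 0.586
grasp_force: 0.0
```

```bash
python3 -m crank '0 0 0.0015 0 0.05;0 0 0 0 0.05'; python3 -m crank '0 0 0.001 0 0.05;0 0 0 0 0.05'
```

```text
time_s: 5.3
position: [0.5293, -0.1318, 0.066]
tcp_rot: [0.677, 0.736, 0.0, 0.0]
wrist_force: [-4.7, 1.3, 15.9]
opening: 0.579
grasp_force: 7.9
time_s: 5.55
position: [0.5293, -0.1318, 0.0659]
tcp_rot: [0.677, 0.736, 0.0, 0.001]
wrist_force: [-8.7, 2.5, 28.6]
opening: 0.587
grasp_force: 14.1
```

Contact with the ledge at TCP z ≈ 0.066. I'll raise by about 3.5 mm net and push.

```bash
python3 -m crank '0 0 -0.006 0 0.05;0.005 0 0 0 0.05;0.01 0 0 0 0.05;0.01 0 0 0 0.05;0.01 0 0 0 0.05'; python3 -m crank '0.01 0 0 0 0.05;0.01 0 0 0 0.05;0.01 0 0 0 0.05;0.01 0 0 0 0.05;0 0 0 0 0.05'; python3 w.py; python3 -c "
from h import *
snap('wrist','w2')"
```

```text
time_s: 6.18
position: [0.5261, -0.096, 0.0696]
tcp_rot: [0.677, 0.736, -0.0, -0.0]
wrist_force: [0.4, -0.9, -0.6]
opening: 0.581
grasp_force: 0.4
time_s: 6.8
position: [0.5228, -0.0562, 0.0698]
tcp_rot: [0.677, 0.736, 0.0, -0.0]
wrist_force: [-0.2, -0.7, -0.1]
opening: 0.587
grasp_force: 0.0
t 6.8 pos [ 0.5228 -0.0562  0.0698] ledge [-0.0069 -0.0558] tooly deg 4.81 F [-0.2 -0.7 -0.1] open 0.5866487920815121
```

View pics/w2.png

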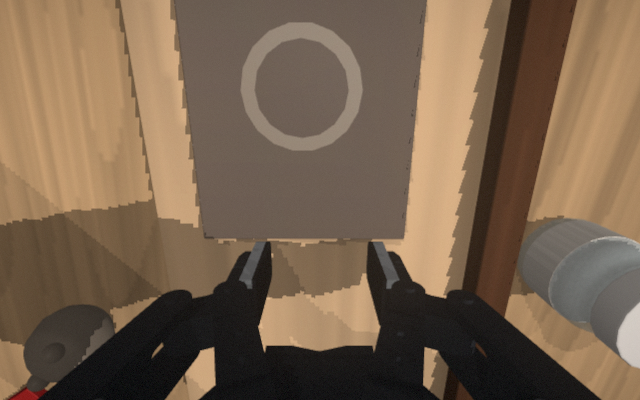

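The tile is now squared to the fingers, with its trailing edge at row ~239 from column 204 to 404. The strip's front foot is at columns ~510 to 465.

```bash
python3 -c "
from h import *
c=snap('wrist')
a=.084;L=np.array([[np.cos(a),np.sin(a)],[-np.sin(a),np.cos(a)]]);f=lambda p,z:((ray(c,p,z)-[.525,0])@L.T).round(4)
print(f([(204,238),(404,239),(425,10),(176,10)],.058))"
python3 -m crank '0.01 0 0 0 0.05;0.01 0 0 0 0.05;0.01 0 0 0 0.05;0.01 0 0 0 0.05;0.01 0 0 0 0.05' >/dev/null; python3 -m crank '0.01 0 0 0 0.05;0.01 0 0 0 0.05;0.01 0 0 0 0.05;0.01 0 0 0 0.05;0.01 0 0 0 0.05'; python3 -m crank '0.01 0 0 0 0.05;0.01 0 0 0 0.05;0 0 0 0 0.05;0 0 0 0 0.05';python3 w.py
```

```text
[[-0.0645 -0.0452]
 [ 0.0362 -0.0456]
 [ 0.0358  0.0553]
 [-0.064   0.0553]]
time_s: 8.15
position: [0.5147, 0.0433, 0.0698]
tcp_rot: [0.677, 0.736, 0.0, 0.0]
wrist_force: [0.4, -1.6, 1.3]
opening: 0.589
grasp_force: 0.7
time_s: 8.65
position: [0.513, 0.0626, 0.0697]
tcp_rot: [0.677, 0.736, -0.0, -0.0]
wrist_force: [0.1, 0.0, 0.0]
opening: 0.588
grasp_force: 0.0
t 8.65 pos [0.513  0.0626 0.0697] ledge [-0.0067  0.0634] tooly deg 4.77 F [0.1 0.  0. ] open 0.5876491210649086
```

```bash
python3 -m crank '-0.01 0 0 0 0.05;0 0 -0.05 0 0.05;0 0 -0.05 0 0.05;0 0 -0.05 0 0.05;0 0 -0.03 0 0.05' >/dev/null; python3 -m crank '0 0 0 0 0.05'>/dev/null; python3 w.py; python3 -c "
from h import *
snap('wrist','w3')"
```

```text
t 9.4 pos [0.5153 0.0517 0.2521] ledge [-0.0053  0.0524] tooly deg 4.71 F [-0.3  0.3 -1.1] open 0.5876251481647372
```

View pics/w3.png

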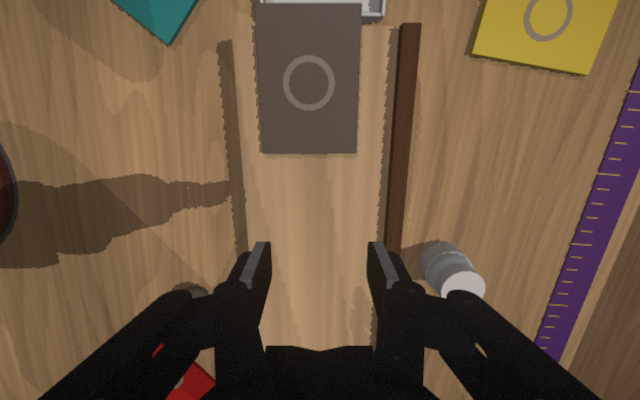

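The tile spans rows 3 to 153, columns 257 to 360. The strip's far end is at row ~24, columns 401 to 420.

```bash
python3 -c "
from h import *
c=snap('wrist')
a=.084;L=np.array([[np.cos(a),np.sin(a)],[-np.sin(a),np.cos(a)]]);f=lambda p,z:((ray(c,p,z)-[.525,0])@L.T).round(4)
print(f([(259,153),(358,153),(360,3.5),(257,3.5)],.058),f([(411,24)],.064))
im=c['image'];
for x in (240,248,375,388,411): print(x,(im[10:48,x].mean(1)).astype(int))
print([ (r,f([(375,r)],.05)[0,1]) for r in (15,20,25,30,35)])
for y in (80,130,200): print(y,im[y,370:420].mean(1).astype(int))"
```

```text
[[-0.0695  0.0763]
 [ 0.0358  0.0762]
 [ 0.0323  0.2148]
 [-0.0628  0.2148]] [[0.0793 0.1966]]
240 [117 122 124 122 126 126 126 127 126 128 127 126 125 125 127 125 126 126
 126 126 126 126 124 127 125 126 126 124 124 123 126 126 126 127 126 127
 126 126]
248 [112 111 111 113 117 121 123 124 120 124 124 124 123 123 122 117 119 125
 127 125 126 125 125 124 125 125 123 125 126 125 125 126 125 125 123 127
 124 124]
375 [111 106 136 168 166 143  98  68  69  68  77  74  89 104 105 112 122 124
 126 125 124 124 124 126 123 125 125 124 124 123 126 125 126 124 124 124
 126 126]
388 [107 107 109 107 108 107 107 108 109 109 110 109 110 107 109 117 131 132
 133 132 131 134 133 134 136 135 137 136 136 136 136 136 136 138 138 136
 138 138]
411 [114 116 119 119 122 119 121 123 123 122 123 124  95  52  51  50  49  51
  51  51  51  51  51  53  52  53  53  51  52  52  50  50  53  53  52  53
  52  53]
[(15, np.float64(0.2073)), (20, np.float64(0.2031)), (25, np.float64(0.1988)), (30, np.float64(0.1945)), (35, np.float64(0.1902))]
80 [134 133 129 130 126 127 124 122 124 124 127 130 131 130 129 131 130 115
  91  82  83  83  82  84  83  87  75  48  32  29  39  48  49  51  52  51
  52  53  52  53  52  53  53  54  50  51  52  53  73  96]
130 [131 132 130 127 128 129 130 130 132 134 134 134 134 134 102  80  79  78
  81  80  84  84  87  54  32  31  42  50  50  54  55  55  55  52  56  53
  52  52  53  53  52  47  50  69  97 108 107 107 108 108]
200 [131 134 136 136 138 135 137 137 138 135 120  93  83  80  82  80  81  72
  45  34  29  45  53  50  53  54  53  52  52  53  55  56  51  57  55  53
  63  95 105 104 108 109 121 129 131 129 125 122 119 121]
```

The tile protrudes about 17 mm, so I push 24 mm more, to TCP ledge-y 0.0875.

```bash
python3 -m crank '0 0 0.05 0 0.05;0 0 0.05 0 0.05;0 0 0.05 0 0.05;0 0 0.02 0 0.05; 0 0 0.01 0 0.05' >/dev/null; python3 w.py; python3 -m crank '0.005 0 0 0 0.05;0.01 0 0 0 0.05;0.008 0 0 0 0.05;0.006 0 0 0 0.05;0 0 0 0 0.05'; python3 w.py
```

```text
t 10.125 pos [0.5121 0.0524 0.0675] ledge [-0.0085  0.0533] tooly deg 4.74 F [ 0.1 -0.5  0. ] open 0.5827427838788537
time_s: 10.75
position: [0.5116, 0.0822, 0.0701]
tcp_rot: [0.677, 0.736, 0.0, 0.0]
wrist_force: [0.9, 0.2, 0.1]
opening: 0.586
grasp_force: 0.0
t 10.75 pos [0.5116 0.0822 0.0701] ledge [-0.0065  0.083 ] tooly deg 4.81 F [0.9 0.2 0.1] open 0.5864410278364045
```

```bash
python3 -m crank '0.0045 0 0 0 0.05;0 0 0 0 0.05'; python3 w.py; python3 -m crank '-0.015 0 0 0 0.05;0 0 -0.03 0 0.05;0 0 -0.05 0 0.05; 0.04 -0.045 0 0 0.05;0.05 -0.05 0 0 0.05'; python3 w.py;  python3 -m crank '0 0 0 -0.18 0.05;0 0 0 -0.18 0.05;0 0 0 -0.18 0.05;0 0 0 -0.18 0.05;0 0 0 -0.18 0.05'>/dev/null; python3 -m crank '0 0 0 -0.18 0.05;0 0 0 -0.18 0.05;0 0 0 -0.18 0.05;0 0 0 -0.13 0.05;0 0 0 0 0.05'>/dev/null; python3 w.py; python3 -c "
from h import *
snap('wrist','w4')"
```

```text
time_s: 11.0
position: [0.5111, 0.0862, 0.0698]
tcp_rot: [0.677, 0.736, 0.0, -0.0]
wrist_force: [-0.5, -0.7, 0.4]
opening: 0.58
grasp_force: 0.0
t 11.0 pos [0.5111 0.0862 0.0698] ledge [-0.0066  0.0871] tooly deg 4.76 F [-0.5 -0.7  0.4] open 0.5798309709715163
time_s: 11.62
position: [0.4162, 0.1471, 0.1502]
tcp_rot: [0.678, 0.735, 0.001, 0.0]
wrist_force: [0.4, 0.6, 0.1]
opening: 0.588
grasp_force: 0.0
t 11.625 pos [0.4162 0.1471 0.1502] ledge [-0.0961  0.1558] tooly deg 4.61 F [0.4 0.6 0.1] open 0.5876232461551584
t 12.875 pos [0.4167 0.1468 0.1498] ledge [-0.0956  0.1554] tooly deg 94.62 F [ 0.5 -0.4  0.2] open 0.5851310156775964
```

View pics/w4.png

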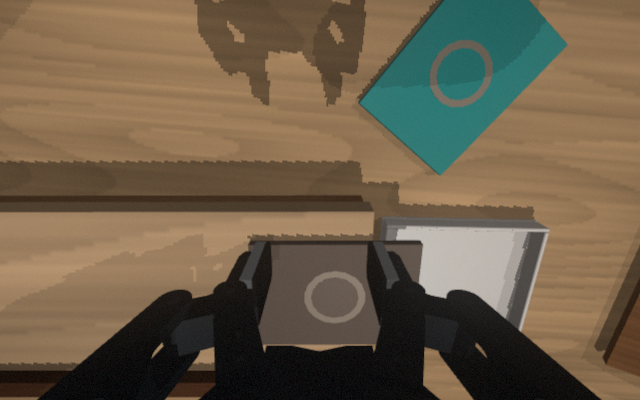

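The tile's front long edge is at row 241 and its protruding end at column 422. The fingers straddle its middle, clear of it and above it. I descend in front of it and push to the strip.

```bash
python3 -c "
from h import *
c=snap('wrist')
a=.084;L=np.array([[np.cos(a),np.sin(a)],[-np.sin(a),np.cos(a)]]);f=lambda p,z:((ray(c,p,z)-[.525,0])@L.T).round(4)
print(f([(249,241),(422,241)],.058),f([(374,213)],.05))"
python3 -m crank '0.004 0.01 0.02 0 0.05;0 0 0.03 0 0.05;0 0 0.02 0 0.05;0 0 0.01 0 0.05;0 0 0 0 0.05'; python3 -m crank '-0.008 0 0 0 0.05;-0.008 0 0 0 0.05;-0.008 0 0 0 0.05;-0.008 0 0 0 0.05;0 0 0 0 0.05'; python3 w.py
```

```text
[[-0.0669  0.0989]
 [-0.0662  0.2371]] [[-0.0873  0.199 ]]
time_s: 13.6
position: [0.4115, 0.157, 0.0696]
tcp_rot: [-0.04, 0.999, -0.0, -0.0]
wrist_force: [0.2, 0.9, 1.4]
opening: 0.587
grasp_force: 0.0
time_s: 14.22
position: [0.4444, 0.1599, 0.0698]
tcp_rot: [-0.041, 0.999, 0.0, 0.0]
wrist_force: [0.1, 0.9, -0.3]
opening: 0.588
grasp_force: 0.0
t 14.225 pos [0.4444 0.1599 0.0698] ledge [-0.0669  0.1661] tooly deg 94.7 F [ 0.1  0.9 -0.3] open 0.5877454690124255
```

```bash
python3 -m crank '-0.008 0 0 0 0.05;-0.008 0 0 0 0.05;-0.008 0 0 0 0.05;-0.003 0 0 0 0.05'; python3 -m crank '-0.002 0 0 0 0.05;0 0 0 0 0.05'; python3 w.py
```

```text
time_s: 14.72
position: [0.4712, 0.1621, 0.0698]
tcp_rot: [-0.041, 0.999, 0.0, 0.0]
wrist_force: [-2.4, 0.1, 0.2]
opening: 0.584
grasp_force: 0.7
time_s: 14.98
position: [0.4726, 0.1622, 0.0698]
tcp_rot: [-0.041, 0.999, 0.0, 0.0]
wrist_force: [0.4, 0.5, 0.4]
opening: 0.583
grasp_force: 0.0
t 14.975 pos [0.4726 0.1622 0.0698] ledge [-0.0386  0.166 ] tooly deg 94.71 F [0.4 0.5 0.4] open 0.5830243411539057
```

```bash
python3 -m crank '-0.0015 0 0 0 0.05;0 0 0 0 0.05'; python3 -m crank '-0.0015 0 0 0 0.05;0 0 0 0 0.05'; python3 w.py
```

```text
time_s: 15.22
position: [0.4731, 0.1622, 0.0697]
tcp_rot: [-0.041, 0.999, -0.0, -0.001]
wrist_force: [-4.6, -0.3, 2.9]
opening: 0.586
grasp_force: 2.4
time_s: 15.48
position: [0.4732, 0.1623, 0.0694]
tcp_rot: [-0.041, 0.999, -0.0, -0.002]
wrist_force: [-9.3, -0.9, 6.7]
opening: 0.589
grasp_force: 4.7
t 15.475 pos [0.4732 0.1623 0.0694] ledge [-0.038  0.166] tooly deg 94.72 F [-9.3 -0.9  6.7] open 0.5886449835226409
```

The force builds with no motion, so the tile is seated on the strip. One more small squeeze, then I retreat and check.

```bash
python3 -m crank '-0.001 0 0 0 0.05;0 0 0 0 0.05'; python3 -m crank '0.01 0 0 0 0.05;0.025 0 0 0 0.05;0.02 0 -0.03 0 0.05;0.04 0 -0.05 0 0.05;0 0 -0.05 0 0.05' ; python3 -m crank '0.04 0 -0.05 0 0.05;0.04 0 0 0 0.05;0.04 0 0 0 0.05;0 0 0 0 0.05'>/dev/null; python3 w.py; python3 -c "
from h import *
c=snap('top');im=c['image']
cv2.imwrite('pics/top5.png',cv2.resize(im[130:260,170:370,::-1],None,fx=4,fy=4,interpolation=cv2.INTER_CUBIC))
c=snap('scene');im=c['image']
cv2.imwrite('pics/s5.png',cv2.resize(im[150:290,230:480,::-1],None,fx=3,fy=3,interpolation=cv2.INTER_CUBIC))"
```

```text
time_s: 15.72
position: [0.4733, 0.1622, 0.0693]
tcp_rot: [-0.041, 0.999, -0.0, -0.003]
wrist_force: [-11.2, -1.2, 7.9]
opening: 0.586
grasp_force: 6.2
time_s: 16.35
position: [0.38, 0.1545, 0.1996]
tcp_rot: [-0.041, 0.999, -0.0, -0.001]
wrist_force: [1.9, -1.2, 0.9]
opening: 0.587
grasp_force: 0.0
t 16.85 pos [0.2625 0.1449 0.2476] ledge [-0.2494  0.1664] tooly deg 94.76 F [-0.7  1.  -0.9] open 0.5878224034326025
```

View pics/top5.png

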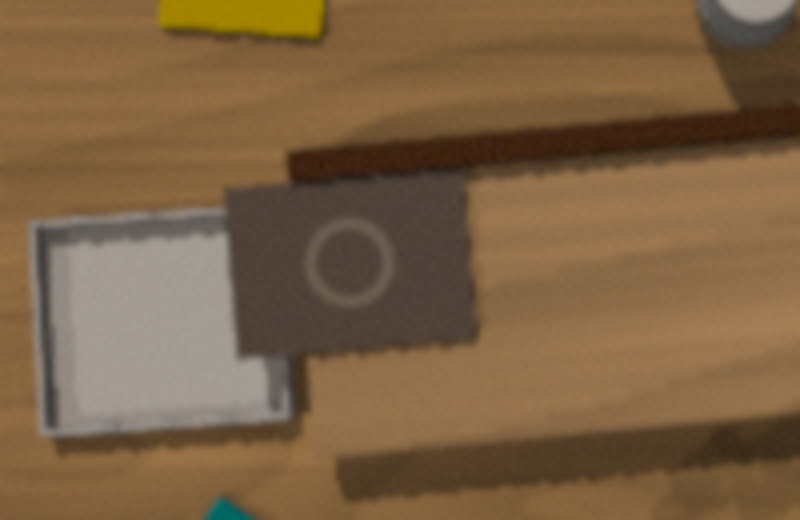

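View pics/s5.png

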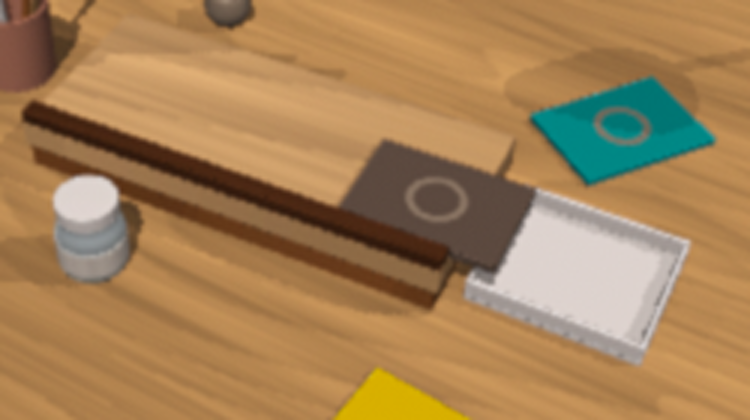

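The tile's back edge, (228,190) to (466,175) in the crop, runs parallel to the strip and touches it. I check the overhang by numbers.

```bash
python3 - <<'E'
from h import *
c=snap('top');im=c['image'].astype(int);hsv=cv2.cvtColor(c['image'],cv2.COLOR_RGB2HSV)
a=.084;L=np.array([[np.cos(a),np.sin(a)],[-np.sin(a),np.cos(a)]]);f=lambda p,z:((ray(c,p,z)-[.525,0])@L.T).round(4)
m=np.zeros((400,640),bool);m[165:225,215:300]=1
t=cv2.morphologyEx((m&(im.mean(2)<90)&(hsv[...,1]<100)).astype(np.uint8),cv2.MORPH_CLOSE,np.ones((9,9)))
k=big(t);print(f(cv2.boxPoints(cv2.minAreaRect(k)),.058))
for r in (182,190,200,210):
    q=k[k[:,0,1]==r][:,0];print(f([(q[:,0].min()-.5,r),(q[:,0].max()+.5,r)],.058)[:,1])
E
```

```text
[[ 0.0702  0.2431]
 [ 0.0733  0.1011]
 [-0.0397  0.0986]
 [-0.0424  0.2399]]
[0.2406 0.1015]
[0.2376 0.1009]
[0.2396 0.1007]
[0.2392 0.1006]
```

The overhang is about 40 mm and the long side is flush, so I hand in.

```bash
python3 -c "
from bench import ticket
print(ticket.hand_in())"
```

```text
the job is handed in; nothing more can be done
None
```

The tile was only pushed: its end sticks out about 40 mm past the ledge on the tray side, its long side lies flush against the strip by camera check, and the job is handed in after about 17 s of robot time.

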